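# Wedge a loaded lever arm just off its rest screw

### The arm

A 7-joint arm with a two-finger parallel gripper is mounted at the origin on a cart in front of the work surface, level with it; the furniture and walls round the work are solid. World frame = base frame: x ahead of the robot, y to its left, z up, the work surface at z = 0. Lengths are in m, angles in rad, forces in N, time in s.
With the tool pointing down it reaches from about 0.4 to 0.875 m from the base axis. Payload 19.3 kg.
Tool frame: the origin (TCP) lies where the fingers leave the gripper's body, on its centre line; the fingertips stand bot.tip_reach ahead of it and the grasp point (between the pads) lies 54 mm ahead of it (bot.tip_reach is the distance from the TCP to the fingertips, in m); z points along the fingers, y is the line along which they close (so a half turn about z gives the same grasp; the last joint's range is limited). The gripper opens to 85 mm and grips with 20 to 120 N. Pads are 22 mm wide; open, the fingers measure 114 mm over their backs; the gripper's body (76 mm by 85 mm) begins 54 mm behind the grasp point. The pads swing forward as they close: fully open they stand 13 mm farther back than shut.
Start: joints at [-1.341, 0.521, -0.036, 1.599, 0.021, 1.021, -0.113], TCP at [0.185, 0.597, 0.304] pointing down, gripper open.
Joint ranges: [-2.91, 2.91], [-0.3, 2.13], [-1.5, 1.42], [0.17, 2.43], [-1.26, 4.41], [0.16, 1.93], [-2.52, 2.52]. Speed limits (rad/s): [1.89, 1.89, 2.39, 2.39, 3.01, 3.01, 3.01].

### API

Orientations are given as [roll, pitch, yaw] about the fixed x, y, z axes, in that order (R = Rz(yaw) Ry(pitch) Rx(roll)).
In Python, from workcell import bot gives the robot as it stands. The module is installed in compiled form; this text tells all that it offers.
- The arm moves only by the shell command python3 -m jog 'ROWS' [FORCE]. ROWS is JSON, a list that holds one entry, the list of rows, each a list of 7 numbers: the shift along the tool's x, y, z in mm, then the turn, a rotation vector about the tool's x, y, z in rad, then the opening, from 0 (shut) to 1 (fully open). In form: [[[tx, ty, tz, wx, wy, wz, fingers], ...]]. A call has 1 to 5 rows; each row shifts and turns the commanded pose from where the row before left it, along the tool's axes as they then stand; what a row does not reach is not made up. A row lasts 1/10 s, in which the tool goes at most 50 mm and 8.59 degrees, less where a joint would pass 70% of its speed; a pose out of reach is approached as far as the arm can. A call is refused whole if a number of a shift passes 50 or a number of a turn 0.15, either way. A call with a gripper value outside its range is refused whole. The fingers move at their own pace and stop on an object; FORCE is the grip in N (left out, the last holds). Time passes only in rows, so rows that do not move let the fingers close. It gives the time, the measured TCP pose, the force, the opening and the grip force at its end, in the units of the state.
- bot.observe(): the state, without advancing time (a new reading comes with each control period).
- bot.grab_frame(name): name is "side" or "top" or "wrist"; returns a dict with "img" (400x640x3 uint8, red, green, blue), "intrinsics" (3x3 intrinsics, pixels), "R" (3x3) and "t" (3): a world point X has camera coordinates R X + t; the wrist camera has in their place "tool_from_camera" (4x4, takes a point from camera to tool coordinates, whose origin is the TCP and whose axes are the flange's). Camera axes: x right, y down, z forward; pixel columns grow to the right and rows downward; lengths in m; the calibration is good to about 2 mm. A picture is of the moment at which its call begins: read the wrist's pose just before it. There is no depth.
- bot.job_done(): hands the job in; it is judged then, once.
Trained networks look in a picture, given as the dict that the camera call returned (one of the last four; its "shot" number tells which), for a name from the list of things; names that differ only in an ending like _2 or _b are one class to them, and where a whole thing is asked for, a point or a joint stands for the part that bears it (a point fixed in the world has none). Each returns a list of dicts, best first, with "conf" (0 to 1); they miss things now and then, are a little off and sometimes report something else, mostly with a low value. They report only what shows in the picture. A call takes as long as a camera call.
- bot.trace(query, picture): "region" (400x640 bool, what is visible of it).
- bot.spot_point(query, picture): "xyz" ([x, y, z] in m, in world coordinates, good to about 4 mm: a listed point, or the origin of a listed thing).
The state is a dict: "clock": time; "qpos": joint angles; "qd": joint speeds; "joint_efforts": joint torques, N m; "position": TCP position; "tool_rot": TCP orientation; "force": force on the tool from outside, world axes, zero at the start; "moment": the same for the moment, N m; "grip_width": finger opening in m; "finger_force": force on a finger pad.
Only numpy, scipy, OpenCV 4.12 (cv2) and the standard library are available. Lean on these libraries where they do the work, as an engineer would, in place of code of your own. Each camera call takes 0.05 s, during which the arm holds its last target. There are 200 camera calls.

### The job

The rest screw of the small load arm on the bench has to be reset while the arm is under load. First hang the steel weight by its handle on the arm's two hooks and let go of it, with the arm still down on the rest screw. Then lay the levelling wedge flat on the rig's base plate, push it thin end first under the arm's roller until the arm just lifts clear of the rest screw (about 4 mm of gap there), and finish while still gripping the wedge so that it keeps holding the arm up; leave the hex key, pliers and screwdriver where they lie.

Things in the scene. Friction and masses are not known exactly. Their poses are not given: they have to be found in the camera images.
- rig: lever rig, fixed: base plate 10 mm thick, x = -95..40, y = -150..95 mm. Origin: plate's underside straight below the arm's roller; z up. The wedge comes from its open front (-x) and is pushed along rig +x. The arm, a level 20 mm square bar 35..55 mm above the bench, runs along y from the hinge pin (y = -110, z = 45 mm) to its free end (y = 155), beyond the plate.
- rest_tip (a point): tip of the 10 mm rest screw on which the arm lies, under the arm at y = 55 mm in the rig's frame, 35 mm above the bench
- load_arm (a joint): tilt of the arm about its hinge pin, rad; 0 = down on the rest screw, grows as the free end rises. 0.01 rad lifts it 1.1 mm at the roller and 1.65 mm at the rest screw.
- roller_axis (a point): centre of the free-turning steel roller (18 mm diameter, 20 mm long, axis along the arm) in a fork under the arm. With the arm down it is 27 mm above the bench and its lowest line is 8 mm above the top of the base plate. With the weight on, it bears down with about 11 to 18 N.
- hook_seat (a point): centre of the handle bar when the weight hangs; arm down: x = -55, y = 115, z = 124 mm in the rig's frame. Two hooks of 8 mm rod, 32 mm either side of it along rig y (56 mm free between), each a V open upwards: front tip 19 mm before it and 11 mm above, back crest 33 mm behind, 17 mm above. The bar, parallel to rig y, comes from the front over the tips, the disc passing below the hooks.
- weight: steel disc, 60 mm diameter, 24 mm high, about 0.5 kg, with a stirrup handle: level bar 10 mm thick, 100 mm long along the weight's y, 85 mm above the underside, on legs at y = +-50 mm. Grasp the rubber sleeve on the bar's middle (16 mm thick, 34 mm long; it goes between the hooks, the bare bar on either side rests in them). Origin: centre of the underside.
- weight_handle (a point): centre of the weight's handle bar and grip sleeve, 85 mm above its underside
- wedge: grey hard-plastic wedge, 140 mm long, 32 mm wide, 0.12 kg, flat underside. Origin: underside, below the middle of the heel (block 30 mm long, 36 mm high, to be gripped across the 32 mm); x points to the nose, 125 mm away. Thickness = 4 mm + 0.15 x distance from the nose. On the plate it meets the roller with its origin 97 mm before the roller's axis; 18 mm farther the arm is up 0.024 rad.
- wedge_nose (a point): middle of the wedge's thin front edge, at its underside
- hex_key: bent hex key, 88 x 30 mm, lying flat; leave alone
- pliers: red-handled pliers, 184 x 63 mm, lying flat; leave alone
- screwdriver: green-handled screwdriver, 191 mm, lying; leave alone

How it is judged:
On the way, in this order (a step that is already met when the one before it is completed fails the run):
1. the weight hangs by its handle in both hooks, let go, while the arm is still down on the rest screw and not wedged (distance between weight_handle and hook_seat below 0.02 m and contact force between weight and load_arm above 2.5 N and contact force between the fingers and weight below 0.3 N and value of joint load_arm below 0.006 rad and contact force between wedge and load_arm below 0.3 N), for 0.3 s.
2. the wedge has lifted the loaded arm off the rest screw (value of joint load_arm above 0.01 rad and contact force between wedge and load_arm above 4 N), for 0.2 s.
At the end, for the whole second after the job is handed in: Weight hangs free in both hooks; the wedge lies flat on the plate under the roller (within 5 mm, 3 degrees), carries the arm (over 4 N) and holds it 0.010 to 0.040 rad up (1.7 to 6.6 mm at the rest screw); the fingers still grip the wedge (over 2 N) and touch neither arm nor weight (all of step 2 and value of joint load_arm below 0.04 rad and contact force between the fingers and wedge above 2 N and contact force between each of the arm, the fingers and load_arm below 0.3 N and z of wedge in the frame of rig between 0.005 and 0.018 m and angle between wedge's own z axis and vertical below 0.06 rad and distance between weight_handle and hook_seat below 0.02 m and contact force between weight and load_arm above 2.5 N and height (world z) of weight above 0.025 m and angle between weight's own z axis and vertical below 0.25 rad and contact force between the fingers and weight below 0.3 N and contact force between weight and wedge below 0.3 N); the arm keeps its last pose, push and grip.
It fails at once if hex key, pliers or screwdriver moved by more than 20 mm (distance of any of hex_key, pliers, screwdriver from where it was at the start of the episode above 0.02 m).
It also fails if it takes over 61 s, if anything falls off the work surface, if the arm or the gripper's body presses on something with over 40 N, if the wrist force passes 120 N, or if a joint passes its speed limit or range.

## Working session

There is one attempt and no reset: what is moved stays moved. The work goes in short steps, Python scripts to look and compute and a shell command to move; the robot and the scene stay as the last step left them, time stands still between calls to the robot, and variables do not carry over. Pictures are saved under pics/ and viewed, at most 13 in all, crops included, and the job is handed in when it is done.

```bash
mkdir -p pics; cat > h.py <<'E'
from workcell import bot
import numpy as np, cv2
from scipy.spatial.transform import Rotation as R
def save(f,n): cv2.imwrite('pics/'+n+'.png',f['img'][:,:,::-1])
E
python3 - <<'E'
from h import *
s=bot.observe(); print(s['position'],s['tool_rot'],s['clock'],bot.tip_reach,s['grip_width'])
for c in ['side','top']:
    f=bot.grab_frame(c); save(f,c+'0')
    for q in ['rig','weight','weight_handle','hook_seat','roller_axis','rest_tip','wedge','wedge_nose','hex_key','pliers','screwdriver']:
        try: print(c,q,[(np.round(d['xyz'],3).tolist(),round(d['conf'],2)) for d in bot.spot_point(q,f)[:2]])
        except Exception as e: print(q,e)
a=cv2.imread('pics/side0.png');b=cv2.imread('pics/top0.png')
E
```

```text
[0.18453822 0.59688059 0.3033275 ] [-3.14048335e+00  8.71826393e-05  2.84177159e+00] 0.0 0.0726 0.08541784518079937
side rig [([0.56, -0.426, -0.004], 0.62), ([0.512, 0.095, 0.001], 0.51)]
side weight [([0.509, 0.096, -0.0], 0.59)]
side weight_handle [([0.512, 0.095, 0.083], 0.68)]
side hook_seat [([0.529, -0.304, 0.125], 0.62)]
side roller_axis [([0.56, -0.426, 0.029], 0.59)]
side rest_tip [([0.568, -0.378, 0.035], 0.74)]
side wedge [([0.355, -0.271, 0.002], 0.9)]
side wedge_nose [([0.34, -0.145, 0.001], 0.9)]
side hex_key [([0.367, -0.009, -0.003], 0.58), ([0.559, -0.428, 0.028], 0.24)]
side pliers [([0.67, 0.125, 0.001], 0.49)]
side screwdriver [([0.664, 0.054, -0.002], 0.72)]
top rig [([0.564, -0.431, -0.001], 0.92), ([0.354, -0.271, -0.003], 0.61)]
top weight [([0.505, 0.097, -0.003], 0.91)]
top weight_handle [([0.509, 0.096, 0.089], 0.66)]
top hook_seat [([0.53, -0.302, 0.124], 0.93)]
top roller_axis [([0.559, -0.425, 0.027], 0.95)]
top rest_tip [([0.574, -0.374, 0.033], 0.86), ([0.507, 0.097, 0.088], 0.38)]
top wedge [([0.352, -0.27, -0.003], 0.83)]
top wedge_nose [([0.338, -0.151, -0.001], 0.96)]
top hex_key [([0.366, -0.005, 0.001], 0.67)]
top pliers [([0.668, 0.128, -0.001], 0.9)]
top screwdriver [([0.352, -0.268, -0.001], 0.73), ([0.665, 0.056, -0.0], 0.57)]
```

View pics/side0.png

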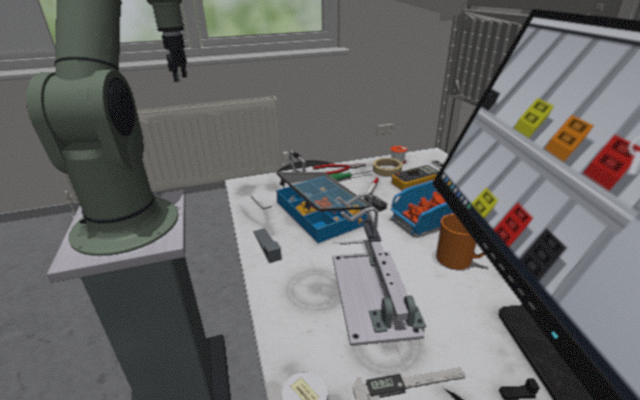

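View pics/top0.png

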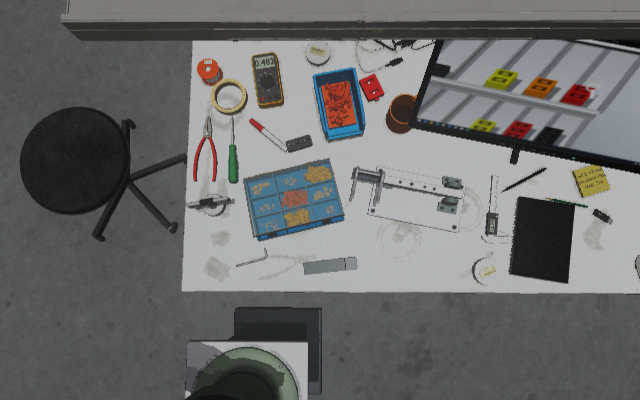

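Side view: rig at about (380,290), wedge at (268,245), compartment box in the middle. Top view: weight at (208,203), wedge at (330,265), rig at (415,195), yawed about -13°. The detections agree with the pictures, so I'll move over the weight.

```bash
cat >> h.py <<'E'
def delta(p,yaw):
    "p: wanted TCP, yaw wanted; prints turn about tool z and shift after the turn (mm)"
    s=bot.observe(); M=R.from_euler('xyz',s['tool_rot']); y=s['tool_rot'][2]
    T=R.from_euler('xyz',[np.pi,0,yaw]); d=np.array(p)-s['position']
    rv=(M.inv()*T).as_rotvec()
    print('turn',rv.round(3),'shift now',(M.inv().apply(d)*1e3).round(1),'after turn',(T.inv().apply(d)*1e3).round(1),'t',s['clock'])
def wrist(n=None):
    s=bot.observe(); f=bot.grab_frame('wrist'); 
    T=np.eye(4); T[:3,:3]=R.from_euler('xyz',s['tool_rot']).as_matrix(); T[:3,3]=s['position']
    f['W']=T@f['tool_from_camera']
    if n: save(f,n)
    return f
def onplane(f,uv,z):
    W=f['W']; K=f['intrinsics']; uv=np.atleast_2d(uv).astype(float)
    d=(W[:3,:3]@np.linalg.inv(K)@np.c_[uv,np.ones(len(uv))].T).T; o=W[:3,3]
    return o+d*((z-o[2])/d[:,2])[:,None]
def spots(f,*qs):
    for q in qs: print(q,[(np.round(d['xyz'],4).tolist(),round(d['conf'],2)) for d in bot.spot_point(q,f)[:2]])
E
python3 -m jog '[[[-35.3,-29.4,0,0,0,0,1],[-35.3,-29.4,0,0,0,0,1],[-35.3,-29.4,0,0,0,0,1],[-35.3,-29.4,0,0,0,0,1],[-35.3,-29.4,0,0,0,0,1]]]'
python3 -m jog '[[[-35.3,-29.4,0,0,0,0,1],[-35.3,-29.4,0,0,0,0,1],[-35.3,-29.4,0,0,0,0,1],[-35.3,-29.4,0,0,0,0,1],[-35.3,-29.4,0,0,0,0,1]]]'
python3 -m jog '[[[-35.3,-29.4,0,0,0,0.14,1],[0,0,0,0,0,0.14,1],[0,0,0,0,0,0.14,1],[0,0,0,0,0,0.14,1],[0,0,0,0,0,0.14,1]]]'
python3 -m jog '[[[0,0,0,0,0,0.14,1],[0,0,0,0,0,0.14,1],[0,0,0,0,0,0.14,1],[0,0,0,0,0,0.14,1],[0,0,0,0,0,0,1]]]'
python3 - <<'E'
from h import *
f=wrist('w1'); spots(f,'weight','weight_handle')
delta([0.509,0.096,0.2],np.pi/2)
E
```

```text
clock: 1.7
position: [0.3106, 0.4029, 0.3041]
tool_rot: [3.141, 0.0, 2.842]
force: [1.4, 1.0, -0.2]
grip_width: 0.0853
finger_force: 0.0
clock: 2.2
position: [0.4358, 0.2103, 0.3042]
tool_rot: [3.141, 0.0, 2.842]
force: [1.3, 1.6, 0.2]
grip_width: 0.0855
finger_force: 0.0
clock: 2.7
position: [0.4601, 0.1734, 0.304]
tool_rot: [3.141, -0.0, 2.136]
force: [0.8, 0.3, -0.5]
grip_width: 0.0854
finger_force: 0.0
clock: 3.2
position: [0.46, 0.1736, 0.3039]
tool_rot: [3.141, 0.0, 1.579]
force: [0.3, -0.3, 0.1]
grip_width: 0.0852
finger_force: 0.0
weight [([0.5065, 0.0976, -0.0009], 0.72)]
weight_handle [([0.5084, 0.1011, 0.085], 0.92)]
turn [ 0.    -0.     0.015] shift now [-78.3  47.8 103.9] after turn [-77.5  49.  103.9] t 3.35
```

View pics/w1.png

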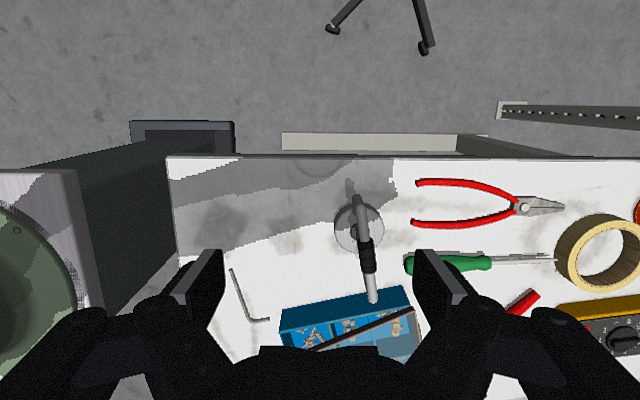

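Wrist view: weight at (358,228), with the handle bar from about (357,198) to (373,300), black sleeve at (367,258). Pliers and screwdriver lie to its right, hex key at left.

```bash
python3 - <<'E'
from h import *
import pickle
s=bot.observe(); f=bot.grab_frame('wrist')
T=np.eye(4); T[:3,:3]=R.from_euler('xyz',s['tool_rot']).as_matrix(); T[:3,3]=s['position']; f['W']=T@f['tool_from_camera']
P=onplane(f,[(357,200),(367,258),(373,300)],0.085); print(P.round(4)); d=P[0]-P[2]; print(np.degrees(np.arctan2(-d[0],d[1])), np.linalg.norm(d))
# silhouette of bar: dark pixels of sleeve
g=f['img'].astype(int).max(2); m=(g<60); m[:,:330]=0; m[:,400:]=0; m[:200]=0; m[:, :]=m
n,l,st,c=cv2.connectedComponentsWithStats(m[:290].astype(np.uint8)); print(st[1:4],c[1:4])
for i in range(1,n):
    if st[i,4]>200:
        yx=np.argwhere(l==i); Q=onplane(f,yx[:,::-1],0.085); print(st[i],Q.mean(0)); u,_,v=np.linalg.svd(Q[:,:2]-Q[:,:2].mean(0),full_matrices=False); print(v[0],np.degrees(np.arctan2(-v[0][0],v[0][1])))
E
```

```text
[[0.4968 0.1553 0.085 ]
 [0.5098 0.0946 0.085 ]
 [0.519  0.0461 0.085 ]]
11.478153834687978 0.11139974049836107
[[334 200  23  27 102]
 [361 200   1   1   1]
 [361 202   5   3   6]] [[344.74509804 210.30392157]
 [361.         200.        ]
 [362.83333333 203.        ]]
[351 223  25  51 565] [0.50722297 0.09997038 0.085     ]
[ 0.29770839 -0.95465686] -162.67998456923485
```

```bash
python3 -m jog '[[[-35,25,10,0,0,-0.1,1],[-40,16,40,0,0,-0.1,1],[0,0,20,0,0,0,1],[0,0,0,0,0,0,1]]]'
python3 - <<'E'
from h import *
f=wrist('w2'); spots(f,'weight_handle')
delta([0.509,0.098,0.139],1.78)
E
```

```text
clock: 3.8
position: [0.502, 0.1052, 0.2378]
tool_rot: [-3.138, 0.001, 1.782]
force: [-0.4, 1.0, -0.2]
grip_width: 0.0853
finger_force: 0.0
weight_handle [([0.506, 0.0994, 0.0877], 0.61), ([0.371, -0.0037, -0.0023], 0.41)]
turn [-0.    -0.     0.003] shift now [ -9.9   4.3 101.3] after turn [ -9.9   4.3 101.3] t 3.9
```

View pics/w2.png

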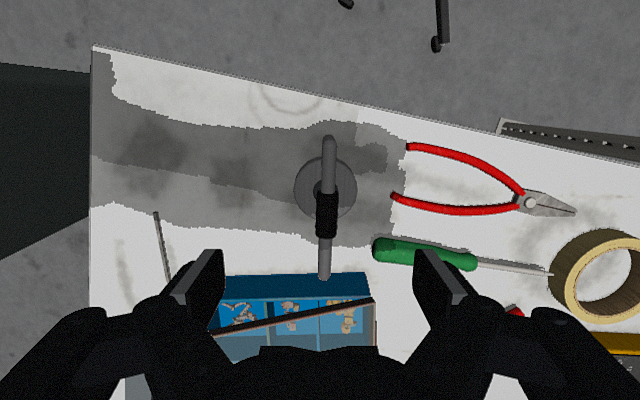

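Wrist view: the bar runs nearly vertically between the fingers from (328,138) to (324,278), so it is aligned. Going down to grasp and lift.

```bash
python3 -m jog '[[[-5,1.5,40,0,0,0,1],[-4,1,35,0,0,0,1],[0,0,20,0,0,0,1],[0,0,4,0,0,0,1],[0,0,0,0,0,0,1]]]' 60
python3 -m jog '[[[0,0,0,0,0,0,0],[0,0,0,0,0,0,0],[0,0,0,0,0,0,0],[0,0,0,0,0,0,0],[0,0,0,0,0,0,0]]]' 60
python3 -m jog '[[[0,0,0,0,0,0,0],[0,0,0,0,0,0,0],[0,0,0,0,0,0,0],[0,0,-10,0,0,0,0],[0,0,-30,0,0,0,0]]]'
python3 -m jog '[[[0,0,-40,0,0,0,0],[0,0,-40,0,0,0,0],[0,0,-40,0,0,0,0],[0,0,-20,0,0,0,0],[0,0,0,0,0,0,0]]]'
python3 - <<'E'
from h import *
f=bot.grab_frame('side'); spots(f,'weight_handle','weight'); save(f,'s1')
f=bot.grab_frame('top'); spots(f,'weight_handle','weight')
s=bot.observe();print(s['position'],s['force'])
delta([0.5,-0.3,0.32],np.radians(77))
E
```

```text
clock: 4.4
position: [0.5073, 0.0989, 0.1418]
tool_rot: [3.141, -0.0, 1.783]
force: [-0.1, -0.3, 0.6]
grip_width: 0.0852
finger_force: 0.0
clock: 4.9
position: [0.5074, 0.0983, 0.1412]
tool_rot: [3.141, -0.0, 1.782]
force: [2.0, 1.6, 6.8]
grip_width: 0.0137
finger_force: 58.3
clock: 5.4
position: [0.5057, 0.0978, 0.1798]
tool_rot: [-3.137, 0.001, 1.782]
force: [0.2, 0.9, -3.6]
grip_width: 0.0136
finger_force: 59.0
clock: 5.9
position: [0.5075, 0.0981, 0.3237]
tool_rot: [3.138, -0.001, 1.782]
force: [-0.6, 0.7, -5.2]
grip_width: 0.0143
finger_force: 59.1
weight_handle [([0.5108, 0.0966, 0.2649], 0.83)]
weight [([0.5094, 0.0957, 0.184], 0.87)]
weight_handle [([0.506, 0.0956, 0.2676], 0.61)]
weight [([0.5003, 0.0926, 0.1779], 0.74)]
[0.50662556 0.09801237 0.31973223] [ 0.15201133 -0.13856782 -4.16663727]
turn [-0.002  0.001  0.438] shift now [-3.878e+02 -8.980e+01  1.000e-01] after turn [-3.893e+02  8.310e+01 -3.000e-01] t 6.2
```

```bash
python3 -m jog '[[[-10,-4,-20,0,0,0,0],[-25,-10,-20,0,0,0,0],[-36,-14.5,0,0,0,0,0],[-40,-16,0,0,0,0,0],[-40,-16,0,0,0,0,0]]]'
python3 -m jog '[[[-40,-16,0,0,0,0,0],[-40,-16,0,0,0,0,0],[-40,-16,0,0,0,0,0],[-36,-14.5,0,0,0,0,0],[-30,-12,0,0,0,0,0]]]'
python3 -m jog '[[[-15,-6,0,0,0,0.07,0],[-7,-3,0,0,0,0.12,0],[0,0,0,0,0,0.14,0],[0,0,0,0,0,0.1,0],[0,0,0,0,0,0,0]]]'
python3 - <<'E'
from h import *
f=wrist('w3'); spots(f,'hook_seat','roller_axis','rest_tip','weight_handle','rig','wedge','wedge_nose')
f=bot.grab_frame('top'); spots(f,'weight_handle','hook_seat')
f=bot.grab_frame('side'); spots(f,'weight_handle','hook_seat'); save(f,'s2')
print(bot.observe()['position'],bot.observe()['tool_rot'])
E
```

```text
clock: 6.7
position: [0.4788, -0.0636, 0.3603]
tool_rot: [-3.141, -0.0, 1.782]
force: [0.8, -0.4, -4.3]
grip_width: 0.014
finger_force: 59.1
clock: 7.2
position: [0.4446, -0.2618, 0.3602]
tool_rot: [-3.14, -0.0, 1.78]
force: [0.1, -0.3, -4.9]
grip_width: 0.0139
finger_force: 59.1
clock: 7.7
position: [0.441, -0.2825, 0.3602]
tool_rot: [-3.14, 0.0, 1.349]
force: [-0.4, 0.4, -4.7]
grip_width: 0.0142
finger_force: 59.1
hook_seat [([0.443, -0.2823, 0.2227], 0.3)]
roller_axis [([0.5587, -0.4297, 0.0321], 0.8), ([0.5627, -0.4246, -0.001], 0.33)]
rest_tip [([0.5692, -0.3728, 0.0344], 0.79), ([0.3391, -0.1482, -0.0029], 0.69)]
weight_handle [([0.4394, -0.2822, 0.3051], 0.84)]
rig [([0.5595, -0.4261, -0.0006], 0.74)]
wedge [([0.3546, -0.2669, 0.0017], 0.88), ([0.5669, -0.3741, 0.0342], 0.63)]
wedge_nose [([0.3381, -0.1456, -0.0011], 0.91), ([0.5631, -0.4283, 0.0298], 0.16)]
weight_handle []
hook_seat []
weight_handle [([0.443, -0.2853, 0.3011], 0.72), ([0.5668, -0.3778, 0.0364], 0.3)]
hook_seat [([0.5314, -0.303, 0.1263], 0.95)]
[ 0.44088992 -0.28294616  0.36091949] [ 3.14149899e+00 -8.57004595e-06  1.35183762e+00]
```

View pics/w3.png

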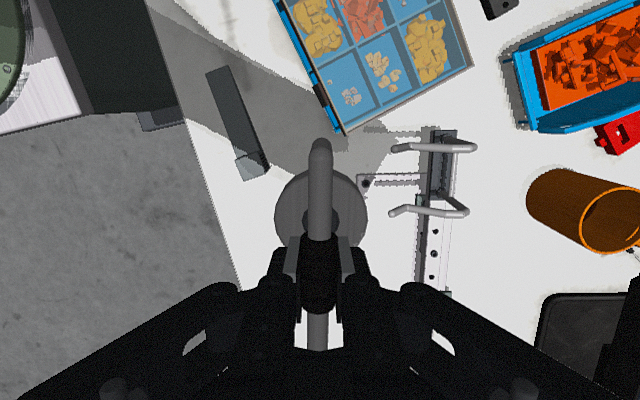

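Wrist view: weight held with its bar vertical at col 318. The two hooks are to the right, tips at about (395,149) and (392,213), crests at (472,148) and (466,212). Wedge at (235,120).

```bash
python3 - <<'E'
from h import *
from scipy.optimize import least_squares
f=wrist()
tip=onplane(f,[(395,149),(392,213)],.135); cr=onplane(f,[(472,148),(466,212)],.141)
W=np.r_[tip,cr][:,:2]; print(W.round(4))
rig=np.array([[-74,147],[-74,83],[-22,147],[-22,83]])/1e3
# + network points
W2=np.array([[.559,-.4265],[.5705,-.375],[.5305,-.303]]); rig2=np.array([[0,0],[0,.055],[-.055,.115]])
def fit(A,B):
    r=least_squares(lambda v:(A@np.array([[np.cos(v[2]),np.sin(v[2])],[-np.sin(v[2]),np.cos(v[2])]])+v[:2]-B).ravel(),[.56,-.43,-.23]); return r.x,r.fun.round(4)
for A,B in((rig,W),(rig2,W2),(np.r_[rig,rig2],np.r_[W,W2])):
    v,e=fit(A,B); c,s=np.cos(v[2]),np.sin(v[2]); print(v.round(4),np.degrees(v[2]).round(1),e,'seat',v[0]-.055*c-.115*s,v[1]-.055*s+.115*c)
# bar direction of the held weight
P=onplane(f,[(320,145),(318,340)],.306); d=P[0]-P[1]; print('bar yaw',np.degrees(np.arctan2(-d[0],d[1])),P.mean(0))
E
```

```text
[[ 0.5164 -0.2705]
 [ 0.5041 -0.3322]
 [ 0.5836 -0.2837]
 [ 0.5728 -0.3443]]
[ 0.5702 -0.4296 -0.1855] -10.6 [ 0.0081 -0.0009  0.0087 -0.0021 -0.0079  0.0026 -0.0089  0.0004] seat 0.5373548104230632 -0.30640666933084276
[ 0.5587 -0.4275 -0.2234] -12.8 [-0.0003 -0.001   0.0003  0.0011  0.     -0.0002] seat 0.5305010591368552 -0.3031596711016458
[ 0.561  -0.4294 -0.24  ] -13.8 [ 0.0076  0.0015  0.0048  0.001  -0.009   0.0023 -0.0134  0.0008  0.002
 -0.0029  0.0036 -0.001   0.0044 -0.0016] seat 0.5349280803147383 -0.3046430358291265
bar yaw -13.04313034554979 [ 0.44277778 -0.2741218   0.306     ]
```

```bash
python3 -m jog '[[[0,0,25,0,0,0,0],[0,0,45,0,0,0,0],[0,0,45,0,0,0,0],[0,0,27,0,0,0,0],[0,0,10,0,0,0,0]]]'
python3 -m jog '[[[0,10,0,0,0,0,0],[0,25,0,0,0,0,0],[0,30,0,0,0,0,0],[0,20,0,0,0,0,0],[0,6,0,0,0,0,0]]]'
python3 -m jog '[[[0,0,0,0,0,0,0],[0,0,0,0,0,0,0]]]'
python3 - <<'E'
from h import *
f=bot.grab_frame('side'); spots(f,'weight_handle','hook_seat'); a=f['img'][180:330,270:470]
g=wrist(); spots(g,'weight_handle','hook_seat')
o=np.vstack([cv2.resize(a,(640,480))[:, :],])
b=g['img'][60:360,160:480]
o=np.hstack([cv2.resize(a,(420,315)),cv2.resize(b,(336,315))]); cv2.imwrite('pics/c1.png',o[:,:,::-1])
delta([.530,-.304,.209],np.pi/2-.218)
E
```

```text
clock: 8.95
position: [0.4401, -0.2825, 0.2066]
tool_rot: [-3.138, -0.0, 1.352]
force: [0.6, 0.3, -3.7]
grip_width: 0.0144
finger_force: 59.1
clock: 9.45
position: [0.5323, -0.3037, 0.2106]
tool_rot: [3.139, 0.002, 1.353]
force: [-0.3, -3.1, -6.8]
grip_width: 0.014
finger_force: 58.6
clock: 9.65
position: [0.5303, -0.3031, 0.2101]
tool_rot: [3.14, 0.001, 1.352]
force: [1.0, -4.5, -8.0]
grip_width: 0.0141
finger_force: 58.5
weight_handle [([0.5356, -0.3041, 0.1505], 0.93)]
hook_seat [([0.5297, -0.3021, 0.1284], 0.86)]
weight_handle [([0.5274, -0.3036, 0.1548], 0.74)]
hook_seat [([0.561, -0.4277, -0.0037], 0.65)]
turn [ 0.    -0.    -0.001] shift now [-1.1  0.7  0.1] after turn [-1.1  0.7  0.1] t 9.95
```

View pics/c1.png

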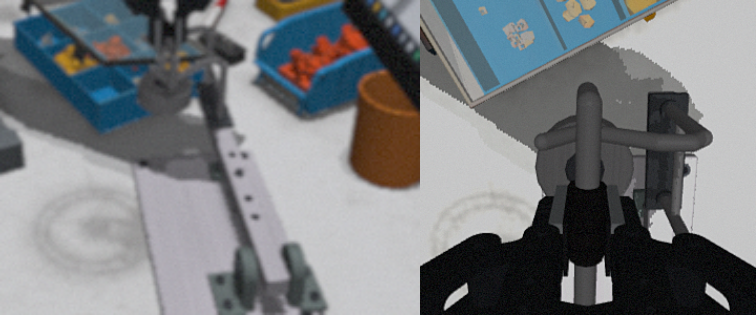

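Side and wrist crops: the bar sits above both hooks' V (far hook passing under the bar at (590,138) in the right crop). A small extra force shows, so I'll lower carefully.

```bash
python3 -m jog '[[[0,0,5,0,0,0,0],[0,0,5,0,0,0,0]]]'
python3 -m jog '[[[0,0,5,0,0,0,0],[0,0,0,0,0,0,0]]]'
python3 -c "
from h import *
s=bot.observe();print(s['force'],s['moment'],s['joint_efforts'])"
```

```text
clock: 10.15
position: [0.5298, -0.3023, 0.1986]
tool_rot: [3.141, -0.001, 1.352]
force: [0.5, 0.7, -4.1]
grip_width: 0.0139
finger_force: 59.1
clock: 10.35
position: [0.5295, -0.3024, 0.193]
tool_rot: [-3.14, -0.0, 1.352]
force: [-0.5, -0.2, -4.3]
grip_width: 0.014
finger_force: 59.0
[-0.5341595  -0.24809045 -4.29572234] [-0.01536175 -0.00399113 -0.01055786] [  0.22552919 -95.43730259  16.79701388 -29.66602921  -0.10102157
  -0.31925334   0.09975661]
```

```bash
python3 -m jog '[[[0,0,5,0,0,0,0],[0,0,4,0,0,0,0],[0,0,0,0,0,0,0]]]'
python3 -m jog '[[[0,0,4,0,0,0,0],[0,0,0,0,0,0,0]]]'
python3 - <<'E'
from h import *
f=bot.grab_frame('side'); spots(f,'weight_handle','hook_seat'); a=f['img'][120:300,260:480]
cv2.imwrite('pics/c2.png',cv2.resize(a,(770,600),interpolation=cv2.INTER_CUBIC)[:,:,::-1])
E
```

```text
clock: 10.65
position: [0.5295, -0.3025, 0.1842]
tool_rot: [-3.141, -0.0, 1.352]
force: [-0.2, 0.9, -3.4]
grip_width: 0.0142
finger_force: 59.0
clock: 10.85
position: [0.5299, -0.3029, 0.1809]
tool_rot: [3.141, 0.0, 1.352]
force: [2.4, -0.5, -2.4]
grip_width: 0.0142
finger_force: 59.1
weight_handle []
hook_seat [([0.5293, -0.3051, 0.127], 0.93)]
```

View pics/c2.png

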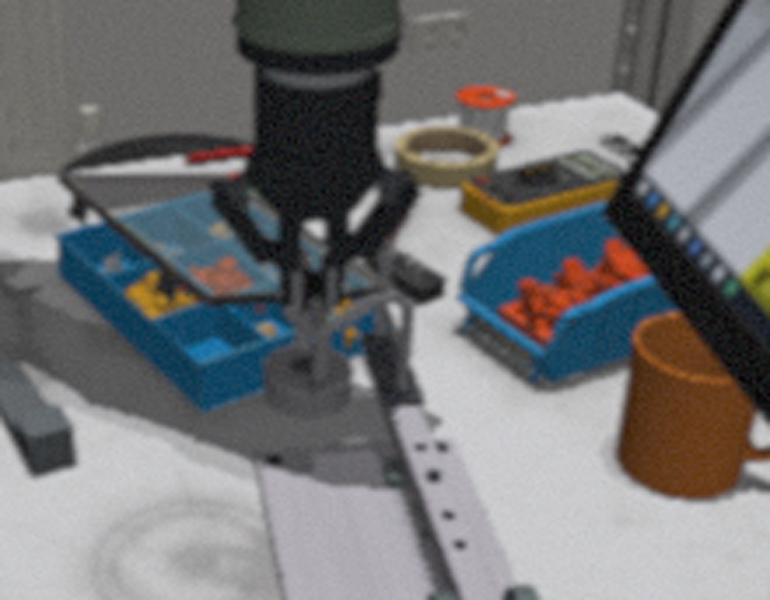

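Crop: the weight hangs between the hooks at about (310,370), its bar just entering the V. The box lid lies behind the gripper. Lowering the last millimetres and releasing.

```bash
python3 -m jog '[[[0,0,2,0,0,0,0],[0,0,1.5,0,0,0,0],[0,0,0,0,0,0,0]]]'
python3 -m jog '[[[0,0,0,0,0,0,0.25],[0,0,0,0,0,0,0.45],[0,0,0,0,0,0,0.45],[0,0,0,0,0,0,0.45]]]'
python3 -m jog '[[[0,0,0,0,0,0,0.45],[0,0,0,0,0,0,0.45]]]'
python3 - <<'E'
from h import *
f=bot.grab_frame('side'); spots(f,'weight_handle','hook_seat','weight')
f=wrist(); spots(f,'weight_handle')
E
```

```text
clock: 11.3
position: [0.5305, -0.3032, 0.1794]
tool_rot: [3.139, 0.0, 1.352]
force: [-4.4, 3.6, 29.5]
grip_width: 0.0139
finger_force: 62.1
clock: 11.7
position: [0.5297, -0.3027, 0.1773]
tool_rot: [-3.141, 0.0, 1.352]
force: [-0.1, -0.1, 0.4]
grip_width: 0.0384
finger_force: 0.0
clock: 11.9
position: [0.5297, -0.3027, 0.1773]
tool_rot: [-3.141, 0.0, 1.352]
force: [-0.0, -0.4, 0.5]
grip_width: 0.0382
finger_force: 0.0
weight_handle [([0.5359, -0.301, 0.1215], 0.93)]
hook_seat [([0.5314, -0.3025, 0.1235], 0.6), ([0.5364, -0.3048, 0.0382], 0.32)]
weight []
weight_handle [([0.531, -0.3004, 0.1271], 0.55)]
```

```bash
python3 -m jog '[[[0,0,-10,0,0,0,0.45],[0,0,-15,0,0,0,0.45],[0,0,-8,0,0,0,0.45]]]'
python3 -m jog '[[[0,0,-15,0,0,0,0.45],[0,0,-20,0,0,0,0.45],[0,0,-20,0,0,0,0.45]]]'
python3 -m jog '[[[0,0,-40,0,0,0,0.45],[0,0,-40,0,0,0,0.45],[0,0,-20,0,0,0,1]]]'
python3 - <<'E'
from h import *
f=bot.grab_frame('side'); spots(f,'weight_handle','hook_seat','weight')
f=wrist('w4'); spots(f,'weight_handle','wedge','wedge_nose')
delta([.353,-.269,.25],1.685); delta([.353,-.269,.25],1.685-np.pi)
E
```

```text
clock: 12.5
position: [0.5301, -0.3031, 0.2125]
tool_rot: [3.14, 0.0, 1.352]
force: [-0.4, -0.5, -1.0]
grip_width: 0.0388
finger_force: 0.0
clock: 12.8
position: [0.5296, -0.3027, 0.2671]
tool_rot: [3.141, 0.0, 1.352]
force: [-0.1, -0.0, 0.1]
grip_width: 0.0384
finger_force: 0.0
clock: 13.1
position: [0.5298, -0.3033, 0.3698]
tool_rot: [3.138, 0.001, 1.351]
force: [-0.3, 0.2, -0.6]
grip_width: 0.0514
finger_force: 0.0
weight_handle [([0.5349, -0.3023, 0.1222], 0.64)]
hook_seat [([0.5283, -0.3031, 0.1275], 0.75)]
weight [([0.5312, -0.3051, 0.0375], 0.87)]
weight_handle [([0.5282, -0.3007, 0.1265], 0.8)]
wedge [([0.3564, -0.2686, 0.0035], 0.97)]
wedge_nose [([0.3377, -0.1446, 0.0001], 0.84)]
turn [-0.001 -0.    -0.333] shift now [  -5.6 -179.5  114.9] after turn [  53.4 -171.6  114.7] t 13.5
turn [-0.000e+00  2.000e-03  2.808e+00] shift now [  -5.6 -179.5  114.9] after turn [-53.4 171.6 114.7] t 13.5
```

View pics/w4.png

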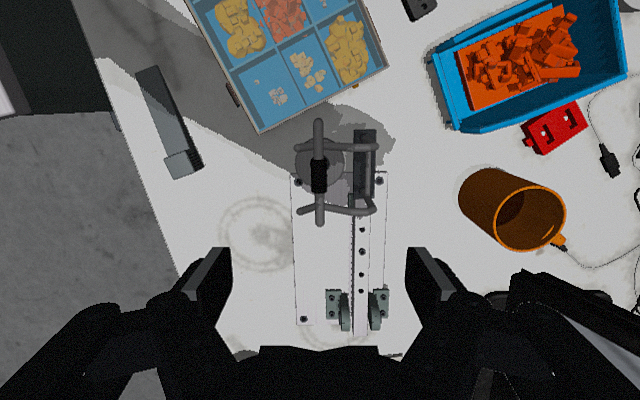

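Wrist view: the weight hangs in both hooks (320,165); wedge at (168,120), heel at (183,163). Moving over the wedge heel.

```bash
python3 -m jog '[[[-2,-35,0,0,0,0,1],[-2,-45,20,0,0,0,1],[-2,-45,30,0,0,0,1],[0,-40,30,0,0,0,1],[0,-14.5,20,0,0,-0.1,1]]]'
python3 -m jog '[[[0,0,10,0,0,-0.13,1],[0,0,5,0,0,-0.12,1],[0,0,0,0,0,0,1]]]'
python3 - <<'E'
from h import *
f=wrist('w5'); spots(f,'wedge','wedge_nose')
m=bot.trace('wedge',f)[0]['region'].astype(np.uint8); ys,xs=np.nonzero(m); print(xs.min(),xs.max(),ys.min(),ys.max()); 
Q=onplane(f,np.c_[xs,ys],.03)[:,:2]; print(cv2.minAreaRect((Q*1e3).astype(np.float32)))
print(bot.observe()['qpos'].round(2)); delta([.3545,-.269,.08],1.704)
E
```

```text
clock: 14.0
position: [0.3529, -0.269, 0.2661]
tool_rot: [-3.139, -0.001, 1.451]
force: [0.9, -1.6, 0.3]
grip_width: 0.0854
finger_force: 0.0
clock: 14.3
position: [0.3561, -0.2701, 0.252]
tool_rot: [-3.14, -0.001, 1.704]
force: [-1.1, -0.8, -0.4]
grip_width: 0.0851
finger_force: 0.0
wedge [([0.354, -0.2673, 0.0046], 0.75)]
wedge_nose [([0.3394, -0.1487, -0.0002], 0.89)]
300 336 41 197
((347.6376647949219, -219.28424072265625), (32.21131896972656, 136.0186309814453), 7.522200107574463)
[ 0.11  0.36  0.51  2.12 -0.26  0.72  0.92]
turn [ 0.     0.    -0.005] shift now [  1.6  -2.  172.8] after turn [  1.5  -2.  172.8] t 14.5
```

View pics/w5.png

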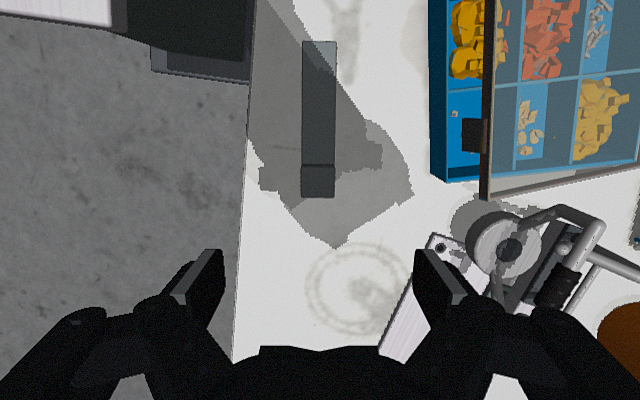

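Wrist view: wedge vertical in the image, heel at (318,180) just ahead of the fingers' centre line, nothing in the way. Descend and grip.

```bash
python3 -m jog '[[[1,-1,40,0,0,0,1],[1,-0.5,50,0,0,0,1],[0,-0.5,45,0,0,0,1],[0,0,25,0,0,0,1],[0,0,10,0,0,0,1]]]' 70
python3 -m jog '[[[0,0,0,0,0,0,1],[0,0,0,0,0,0,0],[0,0,0,0,0,0,0],[0,0,0,0,0,0,0],[0,0,0,0,0,0,0]]]' 70
python3 -m jog '[[[0,0,0,0,0,0,0],[0,0,0,0,0,0,0],[0,0,0,0,0,0,0]]]'
python3 - <<'E'
from h import *
delta([.3545,-.269,.08],1.704)
f=bot.grab_frame('top'); spots(f,'wedge','wedge_nose')
f=wrist(); spots(f,'wedge','wedge_nose')
E
```

```text
clock: 15.0
position: [0.3536, -0.2681, 0.0808]
tool_rot: [-3.139, -0.002, 1.7]
force: [0.6, -0.7, 0.5]
grip_width: 0.0856
finger_force: 0.0
clock: 15.5
position: [0.3548, -0.2685, 0.0836]
tool_rot: [3.14, 0.001, 1.702]
force: [-4.4, 6.3, 37.9]
grip_width: 0.031
finger_force: 66.1
clock: 15.8
position: [0.3548, -0.2685, 0.0836]
tool_rot: [3.14, 0.001, 1.702]
force: [-1.2, 3.6, 19.7]
grip_width: 0.0308
finger_force: 67.9
turn [ 0.001  0.001 -0.002] shift now [-0.4 -0.4  3.6] after turn [-0.4 -0.3  3.6] t 15.8
wedge []
wedge_nose []
wedge [([0.3577, -0.2683, 0.0006], 0.95)]
wedge_nose []
```

```bash
python3 -m jog '[[[0,0,-15,0,0,0,0],[0,0,-30,0,0,0,0],[-20,-2,-25,0,0,0,0],[-40,-3,0,0,0,0,0],[-30,-2,0,0,0,0,0]]]'
python3 -m jog '[[[0,0,0,0,0,0.08,0],[0,0,0,0,0,0.14,0],[0,0,0,0,0,0.14,0],[0,0,0,0,0,0.14,0],[0,0,0,0,0,0.14,0]]]'
python3 -m jog '[[[0,0,0,0,0,0.14,0],[0,0,0,0,0,0.14,0],[0,0,0,0,0,0.14,0],[0,0,0,0,0,0.14,0],[0,0,0,0,0,0.14,0]]]'
python3 -m jog '[[[0,0,0,0,0,0.14,0],[0,0,0,0,0,0.14,0],[0,0,0,0,0,0.14,0],[0,0,0,0,0,0.14,0],[0,0,0,0,0,0.08,0]]]'
python3 - <<'E'
from h import *
c,s=np.cos(-.213),np.sin(-.213); o=np.array([.560,-.4265])
p=o-.150*np.array([c,s]); delta([*p,.150],-.213); print(p)
f=bot.grab_frame('side'); spots(f,'wedge','wedge_nose','weight_handle')
f=wrist('w6'); spots(f,'wedge','wedge_nose','rest_tip','roller_axis','rig')
E
```

```text
clock: 16.6
position: [0.3598, -0.3603, 0.1541]
tool_rot: [3.14, 0.002, 1.703]
force: [0.2, -0.5, -1.8]
grip_width: 0.031
finger_force: 70.4
clock: 17.1
position: [0.3592, -0.3585, 0.153]
tool_rot: [3.141, -0.0, 1.056]
force: [-0.0, -1.1, -2.1]
grip_width: 0.0308
finger_force: 70.3
clock: 17.6
position: [0.3593, -0.3584, 0.153]
tool_rot: [3.141, -0.001, 0.356]
force: [-0.4, -0.8, -1.2]
grip_width: 0.0306
finger_force: 70.3
clock: 18.1
position: [0.3594, -0.3583, 0.1529]
tool_rot: [-3.141, -0.0, -0.283]
force: [-0.3, -0.1, -1.7]
grip_width: 0.031
finger_force: 70.3
turn [-0.   -0.   -0.07] shift now [62.1 19.9  2.9] after turn [60.5 24.2  2.9] t 18.1
[ 0.41338983 -0.39479104]
wedge [([0.3573, -0.3557, 0.0674], 0.7)]
wedge_nose [([0.4785, -0.3944, 0.067], 0.83)]
weight_handle [([0.5343, -0.3038, 0.1209], 0.87)]
wedge [([0.3571, -0.3573, 0.0735], 0.64)]
wedge_nose []
rest_tip []
roller_axis []
rig [([0.3588, -0.3579, 0.0716], 0.16)]
```

View pics/w6.png

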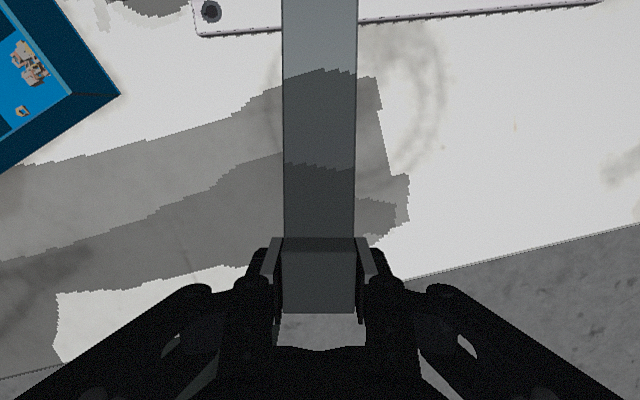

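Wrist view: wedge held straight in the fingers, nose up. The plate's front edge runs from (200,36) to (600,3), its corner at left, and gives the rig's yaw.

```bash
python3 - <<'E'
from h import *
f=wrist(); g=cv2.GaussianBlur(cv2.cvtColor(f['img'],cv2.COLOR_RGB2GRAY),(3,3),0).astype(float)
pts=[]
for u in list(range(215,275,4))+list(range(370,590,6)):
    v0=36-(u-197)*33/403; r=np.arange(int(v0-7),int(v0+8)); r=r[r>0]
    v=r[np.argmin(g[r,u])]; pts.append((u,v))
P=onplane(f,pts,.009); d,_,_,_=0,0,0,0
l=cv2.fitLine(P[:,:2].astype(np.float32),cv2.DIST_HUBER,0,1e-4,1e-4).ravel(); 
dx=l[:2]*np.sign(l[1]); yaw=np.arctan2(-dx[0],dx[1]); n=np.array([np.cos(yaw),np.sin(yaw)])
print('yaw',yaw,np.degrees(yaw),'edge n.p',n@l[2:], 'implied front from origin est', n@[.560,-.4265]-n@l[2:], 'expected .095', abs((P[:,:2]-l[2:])@n).max())
print('corner',onplane(f,[(197,36)],.009), 'exp', np.array([.560,-.4265])-.095*n+.095*dx)
h=onplane(f,[(284,238),(354,238),(284,313),(354,313)],bot.observe()['position'][2]-.082+.036); s=bot.observe()
M=R.from_euler('xyz',s['tool_rot']); print('heel corners in tool mm',(M.inv().apply(h-s['position'])*1e3).round(1))
E
```

```text
yaw -0.19934365 -11.421549 edge n.p 0.5378042 implied front from origin est 0.09556410307437191 expected .095 0.0003201954651143902
corner [[ 0.48476483 -0.31835329  0.009     ]] exp [ 0.48569378 -0.31456884]
heel corners in tool mm [[ 19.9 -12.7  46. ]
 [ 19.9  14.9  46. ]
 [-14.7 -13.8  46. ]
 [-14.7  16.   46. ]]
```

```bash
python3 -m jog '[[[0,0,0,0,0,-0.084,0],[25,12,0,0,0,0,0],[33,16.8,10,0,0,0,0],[0,0,25,0,0,0,0],[0,0,15,0,0,0,0]]]'
python3 -m jog '[[[0,0,4,0,0,0,0],[0,0,0,0,0,0,0],[0,0,0,0,0,0,0]]]'
python3 -m jog '[[[0,0,2,0,0,0,0],[0,0,0,0,0,0,0],[0,0,0,0,0,0,0]]]'
python3 - <<'E'
from h import *
f=bot.grab_frame('side'); spots(f,'wedge','wedge_nose','roller_axis','weight_handle'); save(f,'s3')
print(bot.observe()['force'],bot.observe()['position'],bot.observe()['clock'])
E
```

```text
clock: 19.15
position: [0.4104, -0.3979, 0.1011]
tool_rot: [-3.141, 0.001, -0.194]
force: [-0.7, -0.0, -1.1]
grip_width: 0.0307
finger_force: 70.4
clock: 19.45
position: [0.4104, -0.3981, 0.0995]
tool_rot: [3.141, -0.0, -0.195]
force: [-0.7, -0.1, -1.7]
grip_width: 0.0308
finger_force: 70.4
clock: 19.75
position: [0.4106, -0.3981, 0.097]
tool_rot: [3.141, -0.0, -0.194]
force: [-0.0, 0.3, -1.2]
grip_width: 0.0309
finger_force: 70.4
wedge [([0.4089, -0.3951, 0.0129], 0.79), ([0.5323, -0.3031, 0.1251], 0.37)]
wedge_nose [([0.533, -0.4215, 0.0124], 0.84)]
roller_axis [([0.5603, -0.4278, 0.0267], 0.77), ([0.5335, -0.4209, 0.0141], 0.22)]
weight_handle [([0.5342, -0.3038, 0.1188], 0.9), ([0.4074, -0.3979, 0.0135], 0.34)]
[-0.19235466 -0.21845846 -1.1938297 ] [ 0.41051085 -0.39801494  0.09673301] 20.0
```

```bash
for i in 1; do python3 -m jog '[[[0,0,1.5,0,0,0,0],[0,0,0,0,0,0,0],[0,0,0,0,0,0,0]]]'
python3 -m jog '[[[0,0,1,0,0,0,0],[0,0,0,0,0,0,0],[0,0,0,0,0,0,0]]]'; done
```

```text
clock: 20.3
position: [0.4105, -0.398, 0.0951]
tool_rot: [-3.142, 0.0, -0.194]
force: [0.1, -0.7, -0.4]
grip_width: 0.0308
finger_force: 70.4
clock: 20.6
position: [0.4105, -0.398, 0.0942]
tool_rot: [3.142, 0.0, -0.194]
force: [-0.1, 0.0, -2.1]
grip_width: 0.0306
finger_force: 70.4
```

```bash
python3 -m jog '[[[0,0,1.2,0,0,0,0],[0,0,0,0,0,0,0],[0,0,0,0,0,0,0]]]'
python3 -m jog '[[[10,0,0,0,0,0,0],[15,0,0,0,0,0,0],[13,0,0,0,0,0,0],[4,0,0,0,0,0,0],[0,0,0,0,0,0,0]]]'
python3 - <<'E'
from h import *
f=bot.grab_frame('side'); spots(f,'wedge','wedge_nose','roller_axis','weight_handle')
print(bot.observe()['force'],bot.observe()['position'],bot.observe()['clock'])
E
```

```text
clock: 20.9
position: [0.4105, -0.3982, 0.0933]
tool_rot: [3.142, -0.0, -0.194]
force: [-2.8, 1.4, 7.4]
grip_width: 0.031
finger_force: 71.5
clock: 21.4
position: [0.4521, -0.4068, 0.0937]
tool_rot: [3.14, -0.001, -0.194]
force: [0.7, -0.0, 10.3]
grip_width: 0.0309
finger_force: 72.0
wedge [([0.4514, -0.4062, 0.0081], 0.87)]
wedge_nose [([0.5756, -0.4315, 0.0105], 0.94)]
roller_axis [([0.5558, -0.4272, 0.0279], 0.71)]
weight_handle [([0.5355, -0.3019, 0.1188], 0.86), ([0.5312, -0.3037, 0.0415], 0.38)]
[ 1.19089658 -1.63340817  8.94768485] [ 0.45207631 -0.40681671  0.09368027] 21.65
```

```bash
python3 -m jog '[[[5,0,0,0,0,0,0],[0,0,0,0,0,0,0]]]' | grep -E 'pos|forc'
for i in 1; do python3 -m jog '[[[3,0,0,0,0,0,0],[0,0,0,0,0,0,0]]]' | grep -E 'pos|forc'
python3 -m jog '[[[3,0,0,0,0,0,0],[0,0,0,0,0,0,0]]]' | grep -E 'pos|forc'
python3 -m jog '[[[3,0,0,0,0,0,0],[0,0,0,0,0,0,0]]]' | grep -E 'pos|forc'
python3 -m jog '[[[3,0,0,0,0,0,0],[0,0,0,0,0,0,0]]]' | grep -E 'pos|forc'; done
```

```text
position: [0.4554, -0.4078, 0.0937]
force: [-10.0, 2.9, 18.2]
finger_force: 72.9
position: [0.4566, -0.4083, 0.0937]
force: [-21.4, 7.0, 25.0]
finger_force: 73.7
position: [0.4592, -0.4091, 0.0937]
force: [-23.5, 6.0, 25.5]
finger_force: 73.7
position: [0.4621, -0.4098, 0.0937]
force: [-23.1, 5.9, 24.6]
finger_force: 73.6
position: [0.465, -0.4104, 0.0937]
force: [-22.4, 3.8, 23.8]
finger_force: 73.5
```

```bash
python3 -m jog '[[[2,0,-1.2,0,0,0,0],[2,0,0,0,0,0,0],[0,0,0,0,0,0,0]]]' | grep -E 'pos|forc'
python3 -m jog '[[[2,0,0,0,0,0,0],[0,0,0,0,0,0,0]]]' | grep -E 'pos|forc|clock'
python3 - <<'E'
from h import *
f=bot.grab_frame('side'); spots(f,'wedge','wedge_nose','roller_axis','weight_handle','hook_seat'); save(f,'s4')
b=cv2.imread('pics/s3.png',0).astype(np.float32); a=cv2.imread('pics/s4.png',0).astype(np.float32)
C,Rm,t,K=-f['R'].T@f['t'],f['R'],f['t'],f['intrinsics']
def pr(X): p=K@(Rm@np.array(X)+t); return p[:2]/p[2]
x=[.5305,-.3035,.10]; print('px',pr(x),'per 5mm lift',pr([x[0],x[1],x[2]+.005])-pr(x))
u,v=pr(x).astype(int)
for (w0,w1,h0,h1) in ((-25,30,-30,20),(-20,25,-15,25)):
    A=a[v+h0:v+h1,u+w0:u+w1]; B=b[v+h0:v+h1,u+w0:u+w1]; print(cv2.phaseCorrelate(B,A,cv2.createHanningWindow(A.shape[::-1],cv2.CV_32F)))
print(cv2.phaseCorrelate(b[230:330,400:480],a[230:330,400:480]))
cv2.imwrite('pics/c3.png',np.hstack([cv2.resize(np.array(cv2.imread(f'pics/{n}.png'))[195:345,320:440],(400,500),interpolation=cv2.INTER_CUBIC) for n in('s3','s4')]))
E
```

```text
position: [0.4699, -0.4104, 0.0938]
force: [-13.8, 3.0, 3.6]
finger_force: 70.9
clock: 23.15
position: [0.4717, -0.4107, 0.0938]
force: [-15.1, 2.6, 4.3]
finger_force: 71.0
wedge [([0.4698, -0.4085, 0.0079], 0.93)]
wedge_nose [([0.5905, -0.4336, 0.0093], 0.79)]
roller_axis [([0.5605, -0.4302, 0.0336], 0.85), ([0.5595, -0.4262, -0.0014], 0.39)]
weight_handle []
hook_seat []
px [349.23130843 215.12662784] per 5mm lift [ 0.04338359 -1.85633999]
((-0.07107294414540632, -1.504160090121399), 0.2790803620020548)
((4.893317490628892, -2.1798706520580176), 0.12987782001495363)
((0.04312066410896165, 0.0643302759829254), 0.9999476175308227)
```

View pics/c3.png

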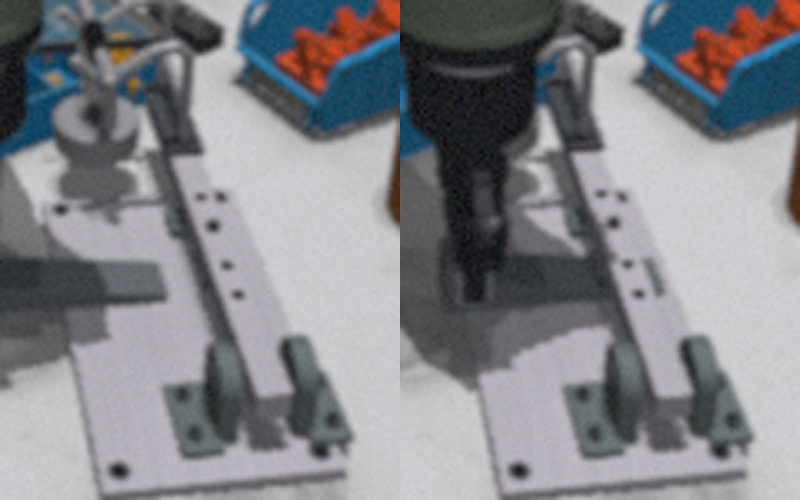

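Crop pair (before/after): the wedge's nose comes out on the far side of the arm at (653,275), and the arm's holes moved up by about 3–4 crop pixels, so it has lifted. Quantifying the tilt.

```bash
python3 - <<'E'
from h import *
f=bot.grab_frame('side'); save(f,'s5')
b=cv2.imread('pics/s3.png',0); a=cv2.imread('pics/s5.png',0)
Rm,t,K=f['R'],f['t'],f['intrinsics']
def pr(X): p=K@(Rm@np.array(X)+t); return p[:2]/p[2]
o=np.array([.5595,-.428]); yw=np.array([.198,.98])
for y in (.14,.125,.08,.055,.03,.01):
    X=np.r_[o+y*yw,.055]; p=pr(X); g=(pr(X+[0,0,.001])-p)[1]; u,v=p.round().astype(int)
    T=b[v-6:v+7,u-7:u+8]; S=cv2.resize(a[v-12:v+12,u-12:u+13],None,fx=8,fy=8,interpolation=cv2.INTER_CUBIC); T8=cv2.resize(T,None,fx=8,fy=8,interpolation=cv2.INTER_CUBIC)
    r=cv2.matchTemplate(S,T8,cv2.TM_CCOEFF_NORMED); _,m,_,l=cv2.minMaxLoc(r); dy=l[1]/8-6; dx=l[0]/8-5
    print(y,(u,v),'d',dx,dy,round(m,3),'lift mm',round(dy/g,2),'theta',round(dy/g/(y*1e3+110),4))
print(bot.observe()['force'])
E
```

```text
0.14 (np.int64(369), np.int64(224)) d 0.25 -0.875 0.942 lift mm 2.53 theta 0.0101
0.125 (np.int64(370), np.int64(228)) d 0.375 -1.0 0.981 lift mm 2.87 theta 0.0122
0.08 (np.int64(375), np.int64(239)) d 0.25 -1.25 0.995 lift mm 3.49 theta 0.0184
0.055 (np.int64(377), np.int64(246)) d 0.125 -1.125 0.995 lift mm 3.1 theta 0.0188
0.03 (np.int64(380), np.int64(253)) d 0.25 -0.625 0.974 lift mm 1.7 theta 0.0121
0.01 (np.int64(382), np.int64(259)) d 0.25 -0.75 0.936 lift mm 2.01 theta 0.0168
[-15.43990728   3.21180927   4.38570495]
```

```bash
python3 -m jog '[[[2.5,0,0,0,0,0,0],[2.5,0,0,0,0,0,0],[0,0,0,0,0,0,0],[0,0,0,0,0,0,0]]]'
python3 - <<'E'
from h import *
f=bot.grab_frame('side'); save(f,'s6'); spots(f,'wedge','wedge_nose','roller_axis','weight_handle','weight')
b=cv2.imread('pics/s3.png',0); a=cv2.imread('pics/s6.png',0)
Rm,t,K=f['R'],f['t'],f['intrinsics']
def pr(X): p=K@(Rm@np.array(X)+t); return p[:2]/p[2]
o=np.array([.5595,-.428]); yw=np.array([.198,.98])
for y in (.125,.09,.08,.07,.055):
    X=np.r_[o+y*yw,.055]; p=pr(X); g=(pr(X+[0,0,.001])-p)[1]; u,v=p.round().astype(int)
    T=b[v-6:v+7,u-7:u+8]; S=cv2.resize(a[v-12:v+12,u-12:u+13],None,fx=8,fy=8,interpolation=cv2.INTER_CUBIC); T8=cv2.resize(T,None,fx=8,fy=8,interpolation=cv2.INTER_CUBIC)
    r=cv2.matchTemplate(S,T8,cv2.TM_CCOEFF_NORMED); _,m,_,l=cv2.minMaxLoc(r); dy=l[1]/8-6
    print(y,round(m,3),'theta',round(dy/g/(y*1e3+110),4))
f=wrist('w7'); spots(f,'weight_handle','weight')
E
```

```text
clock: 23.9
position: [0.4768, -0.4117, 0.0938]
tool_rot: [-3.141, 0.004, -0.196]
force: [-14.9, 2.9, 3.1]
grip_width: 0.0304
finger_force: 70.9
wedge [([0.4727, -0.4083, 0.0096], 0.96)]
wedge_nose [([0.5995, -0.4357, 0.0102], 0.69)]
roller_axis [([0.5569, -0.4264, 0.0305], 0.75)]
weight_handle []
weight [([0.5341, -0.3053, 0.0467], 0.57)]
0.125 0.964 theta 0.0046
0.09 0.983 theta 0.0228
0.08 0.992 theta 0.0257
0.07 0.995 theta 0.027
0.055 0.993 theta 0.0292
weight_handle []
weight [([0.5303, -0.3024, 0.0468], 0.83), ([0.5625, -0.4281, 0.0323], 0.22)]
```

View pics/w7.png

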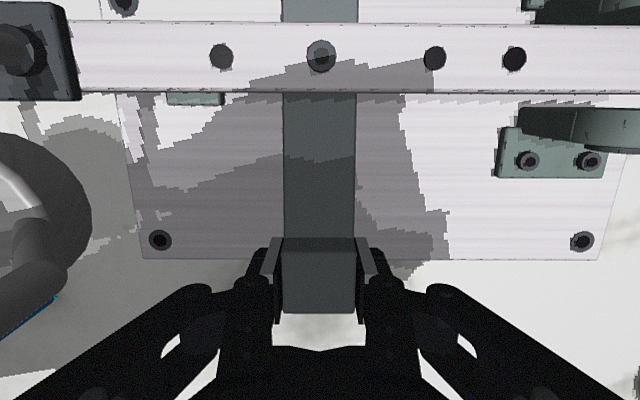

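Wrist view: the wedge lies straight under the arm between the pads, the weight hangs clear at left, and nothing touches the gripper. The tilt estimate is about 0.025 rad, which is mid-range, so I'm handing in.

```bash
python3 -c "
from h import *
print(bot.observe()['force'],bot.observe()['finger_force']); print(bot.job_done())"
```

```text
[-14.38256678   2.56740521   4.0624944 ] 70.91978430747986
the job is handed in; nothing more can be done
None
```

I handed the job in at about 24 s: the weight hangs in both hooks, and the still-gripped wedge holds the arm up by an estimated 0.025 rad (about 4 mm at the rest screw); hand-in returned no verdict.

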